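# Click the shelf stop into the round-tab clip

### The arm

A 6-joint arm with a two-finger parallel gripper is mounted at the origin on the work surface. World frame = base frame: x ahead of the robot, y to its left, z up, the work surface at z = 0. Lengths are in mm, angles in degrees, forces in N, time in s.
With the tool pointing down it reaches from about 300 to 850 mm from the base axis. Payload 4.2 kg.
Tool frame: the origin (TCP) lies midway between the tips of the shut fingers; the grasp point (between the pads) lies 19 mm behind it; x points along the fingers, z is the direction in which the jaws open and shut, and the axes are right-handed (so a half turn about x gives the same grasp; the last joint's range is limited). The gripper opens to 91 mm and grips with 3 to 60 N. Pads are 32 mm wide; open, the fingers measure 118 mm over their backs; the gripper's body (76 mm by 178 mm) begins 60 mm behind the grasp point.
Start: joints at [66.177, 18.312, 89.639, -0, 72.044, -1.146], TCP at [221.693, 530.561, 213.976] pointing down, gripper open.
Joint ranges: [-177.97, 177.97], [-48.28, 115.42], [12.27, 149.76], [-77.06, 257.06], [2.81, 150.46], [-146.56, 146.56]. Speed limits (degrees/s): [147.25, 147.25, 180, 180, 180, 180].

### API

Orientations are given as [roll, pitch, yaw] about the fixed x, y, z axes, in that order (R = Rz(yaw) Ry(pitch) Rx(roll)).
In Python, from workcell import env gives the robot as it stands.
- The arm moves only by the tool send_rows, never from a script. Its argument "commands" is a list that holds one entry, the list of rows, each a list of 6 numbers: the shift along the tool's x, y, z normalised to -1 to 1, where 1 is 0.1 m, then the turn, a rotation vector about the tool's x, y, z normalised to -1 to 1, where 1 is 2 pi rad. In form: [[[x, y, z, wx, wy, wz], ...]]. A call has 1 to 20 rows; each row is the pose to reach, as a shift and turn from the pose commanded when the call began, along the tool's axes at that moment, turning the shorter way round; what a row does not reach only later rows make up. A row lasts 1/8 s, in which the tool goes at most 62.5 mm and 10.7 degrees, less where a joint would pass 70% of its speed; a pose out of reach is approached as far as the arm can. A call with a number of a shift or a turn outside -1 to 1 is refused whole. A call with a gripper value outside its range is refused whole. "jaw" is the closure, from -1 (fully open) to 1 (shut), so that 0 is half open, set as the call begins (left out, the last holds). The fingers move at their own pace and stop on an object; "force" is the grip in N (left out, the last holds). Time passes only in rows, so rows that repeat a pose let the fingers close. It gives the time, the measured TCP pose, the force and the opening at its end, in the units of the state.
- env.state(): the state, without advancing time (a new reading comes with each control period).
- env.grab_frame(name): name is "side" or "top"; returns (picture, depth): 420x560x3 uint8, red, green, blue; 420x560 float32, mm along the optical axis (not along the pixel's ray), 0 where there is no reading.
- env.get_calibration(name): a dict with "mtx" (3x3 intrinsics, pixels), "camera_from_world" (4x4, takes a point from world to camera coordinates). Camera axes: x right, y up, looking along -z (the intrinsics and any distortion apply to the point x, -y, -z); pixel columns grow to the right and rows downward; lengths in mm; the calibration is good to about 2 mm. A picture is of the moment at which its call begins. get_calibration takes no time and is no camera call.
- env.job_done(): hands the job in, once; it reports no verdict.
The state is a dict: "time_s": time; "qpos": joint angles; "qvel": joint speeds; "effort": joint torques, N m; "ee_pos": TCP position; "ee_rot": TCP orientation; "force": force on the tool from outside, world axes, zero at the start; "torque": the same for the moment, N m; "gripper_width": finger opening in mm.
Only numpy, scipy, OpenCV 4.12 (cv2) and the standard library are available. Lean on these libraries where they do the work, as an engineer would, in place of code of your own. Each camera call takes 0.05 s, during which the arm holds its last target.

### The job

The padded stop on the aluminium shelf rail has to be set so the cookie jar cannot creep along the shelf. Push the stop along its rail with the fingertips until it clicks fully home into the detent of the clip with the round tab (if the clip with the narrow bar tab comes first, push on through it), do not push it out past the round-tab clip, and take the hand away. Push only, never pinch the stop, and leave the jar, coaster and scraper where they are.

Things in the scene. Friction and masses are not known exactly. Their poses are not given: they have to be found in the camera images.
- rail: Aluminium rail fixed to the shelf: a bar 30 mm wide (its x), 420 mm long (its y), top 18 mm above the shelf, a 30 mm high grey end cap on each end (to 220 mm from the middle). Origin at the middle of its underside. Its y axis is the sliding direction; the stop starts near the -y end and both clips lie further along +y.
- stop: Upright plate, aluminium on its -y face, cork on its +y face, sliding only along the rail's y (axes parallel to the rail's), not liftable. 125 mm wide (its x -100 to +25 mm), 20 mm thick (y -10 to +10), from 5 mm (25 mm over the rail, x above -20 mm) to 85 mm above the shelf. Origin at shelf height, mid-thickness, on the rail's centre line. Drag about 1 N; travel 185 mm either side of the rail's middle.
- stop_push (a point): A good point to push: on the aluminium -y face of the stop, 40 mm to the -x side of the rail's centre line, 45 mm above the shelf. Push along +y. A spring ball in the stop climbs ridges 10.5 mm before and after each clip's centre (foot 20 mm before it, about 7 N); a little past the crest it springs ahead by itself, seats at the centre, and the push force dips.
- clip_round: Fixed steel detent clip, the target, with a flat ROUND tab (disc 38 mm across) on the rail's +x side, disc centre 39 mm from the rail's centre line, top 19 mm above the shelf. Origin at shelf height on the rail's centre line, axes parallel to the rail's. The stop is seated when the two origins agree along y. It may be the first or second clip the stop meets.
- clip_bar: The other fixed steel detent clip, with the same two ridges but a NARROW BAR tab (10 mm wide, 38 mm long) on the rail's +x side. Same origin and axes convention. Not the target. The clips' centres are 70 to 150 mm apart.
- jar_center (a point): Closed glass cookie jar with a metal twist cap, 110 mm across, 170 mm tall, standing loose beyond the rail's +y end; point at its centre, 85 mm up. Leave alone.
- coaster: White ceramic coaster, disc 96 mm across, 8 mm thick, loose, on the shelf beyond the rail's -y end; origin at the centre of its underside. Leave alone.
- scraper_grip (a point): Yellow silicone scraper, 220 mm long, lying loose beyond the rail, roughly along it; point on its handle. Leave alone.
Things that resemble listed ones, but are neither listed nor needed, are in the scene too. What is shaped like the clip_round but blue or green is not meant.

How it is judged:
By the outcome, as a careful person would: the job done as asked, in the order asked, and still so for the second after the job is handed in, with the robot touching nothing.
It also fails if it takes over 51 s, if anything falls off the work surface, if the arm or the gripper's body presses on something with over 40 N, if the wrist force passes 120 N, or if a joint passes its speed limit or range.

## Working session

There is one attempt and no reset: what is moved stays moved. The work goes in short steps, Python scripts to look and compute and a tool call to move; the robot and the scene stay as the last step left them, time stands still between calls to the robot, and variables do not carry over. Pictures are saved under pics/ and viewed, and the job is handed in when it is done.

Besides the shell and the picture viewer there is one more tool, called after ">>>" in YAML: its name, and indented under it one key for each argument. send_rows: Moves the arm, as the interface text tells. Its arguments: {"type":"object","properties":{"commands":{"type":"array","items":{"type":"array","items":{"type":"array","items":{"type":"number","minimum":-1,"maximum":1}}}},"jaw":{"type":"number"},"force":{"type":"number"}},"required":["commands"]}

```bash
mkdir -p pics
cat > h.py <<'E'
import numpy as np, cv2
from workcell import env
def load(n):
    return cv2.imread(f'pics/{n}.png'), np.load(f'pics/{n}.npy')
def pt(cam,u,v,z=None,d=None):
    c=env.get_calibration(cam);K=np.array(c['mtx']);T=np.array(c['camera_from_world'])
    r=np.linalg.inv(K)@[u,v,1]; r=np.array([r[0],-r[1],-r[2]])
    R=T[:3,:3];t=T[:3,3];C=-R.T@t;w=R.T@r
    s=d if d is not None else (z-C[2])/w[2]
    return C+s*w
def proj(cam,p):
    c=env.get_calibration(cam);K=np.array(c['mtx']);T=np.array(c['camera_from_world'])
    q=T[:3,:3]@np.array(p)+T[:3,3]; q=K@[q[0],-q[1],-q[2]]; return q[:2]/q[2]
E
python3 - <<'E'
from h import *
for n in('top','side'):
    a,d=env.grab_frame(n); cv2.imwrite(f'pics/{n}0.png',a[:,:,::-1]); np.save(f'pics/{n}0.npy',d); c=env.get_calibration(n);print(c)
print(env.state())
E
```

```text
{'mtx': array([[456.45513537,   0.        , 286.65178978],
       [  0.        , 456.45513537, 210.59237596],
       [  0.        ,   0.        ,   1.        ]]), 'camera_from_world': array([[-1.78969385e-03, -9.99989864e-01, -4.13142432e-03,
         5.15635207e+00],
       [ 9.81603379e-01, -2.54554393e-03,  1.90914449e-01,
        -6.06019049e+02],
       [-1.90923031e-01, -3.71374165e-03,  9.81597985e-01,
        -9.39186105e+02],
       [ 0.00000000e+00,  0.00000000e+00,  0.00000000e+00,
         1.00000000e+00]])}
{'mtx': array([[497.96270023,   0.        , 277.91183264],
       [  0.        , 497.96270023, 203.81157078],
       [  0.        ,   0.        ,   1.        ]]), 'camera_from_world': array([[ 9.10990199e-01, -4.12426313e-01,  1.18103568e-03,
        -5.39338726e+02],
       [ 2.17080419e-01,  4.81930227e-01,  8.48893013e-01,
        -1.94783996e+02],
       [-3.50674992e-01, -7.73076835e-01,  5.28563390e-01,
        -8.45209218e+02],
       [ 0.00000000e+00,  0.00000000e+00,  0.00000000e+00,
         1.00000000e+00]])}
{'time_s': 0.1, 'qpos': array([ 6.61769749e+01,  1.83504146e+01,  8.96995012e+01, -1.04344596e-03,
        7.20430559e+01, -1.14652891e+00]), 'qvel': array([-0.02305503, -0.15631381, -0.18876877,  0.04106572, -0.031759  ,
       -0.04795827]), 'effort': array([-9.99013241e-05, -4.13334239e+01, -2.32509792e+01,  7.28477840e-02,
        4.22315940e-02, -6.30766931e-05]), 'ee_pos': array([221.50908226, 530.13928203, 213.17934157]), 'ee_rot': array([ 179.46484701,   89.90702292, -113.21132666]), 'force': array([-0.59838744, -0.16343557, -0.20119757]), 'torque': array([ 0.08968318, -0.02809186, -0.00374403]), 'gripper_width': 91.70310624523367}
```

View pics/top0.png

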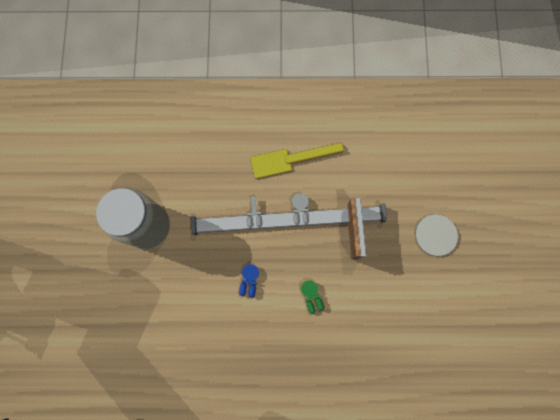

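View pics/side0.png

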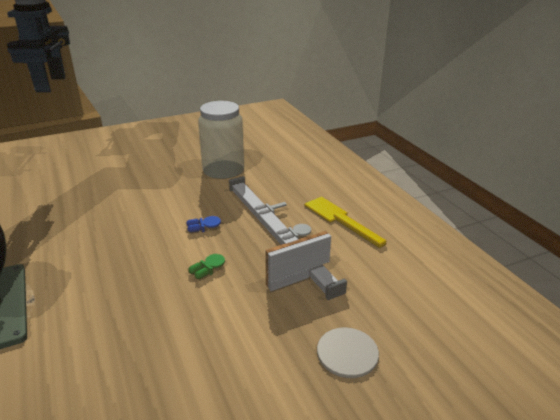

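The top view shows the rail running from its -y end cap near (383,213) to its +y end cap near (194,225), with the stop at about (357,228). There are four clip-like things: a grey round tab at (300,201), a grey bar tab at (254,205), a blue one at (250,275) and a green one at (311,292). The grey round one, on the rail's +x side, fits clip_round, and the stop meets it first. I'll confirm with an enlarged crop.

Run:
```python
from h import *
a,d=load('top0')
c=cv2.resize(a[180:275,185:395],None,fx=3.8,fy=3.8,interpolation=cv2.INTER_CUBIC); cv2.imwrite('pics/crop1.png',c)
a,d=load('side0')
c=cv2.resize(a[165:310,210:370],None,fx=4,fy=4,interpolation=cv2.INTER_CUBIC); cv2.imwrite('pics/crop2.png',c)
```

```text
(no output)
```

View pics/crop1.png

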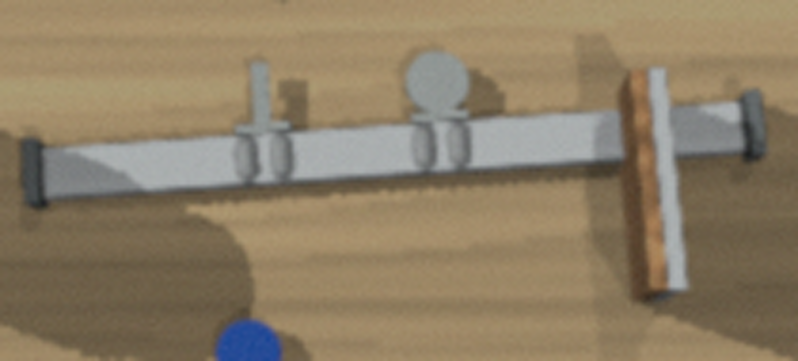

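View pics/crop2.png

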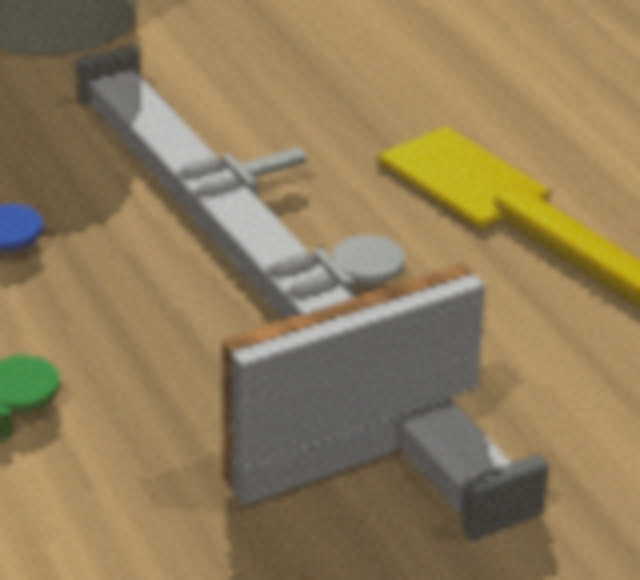

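Crop 1 confirms the target: the grey disc tab is centred at crop pixel (438,84), full-image (300,202), on the +x side. It lies between the stop and the bar clip, whose tab is at crop pixel (260,95). Next I'll measure it.

Run:
```python
from h import *
f=lambda x,y:((x+.5)/3.8-.5+185,(y+.5)/3.8-.5+180)
P=lambda x,y,z:pt('top',*f(x,y),z=z)
L=P(33,172,30);R=P(753,125,30);print('caps',L,R,np.linalg.norm(L-R))
a0=P(50,198,18);a1=P(620,162,18)
ax=(L-R)[:2]/np.linalg.norm((L-R)[:2]); M=((L+R)/2)[:2]; 
print('yaw',np.degrees(np.arctan2(-ax[0],ax[1])),'mid',M, 'edge dir',np.degrees(np.arctan2(-(a0-a1)[0],(a0-a1)[1])))
nx=np.array([ax[1],-ax[0]])
loc=lambda p:(round(float((p[:2]-M)@nx),1),round(float((p[:2]-M)@ax),1))
print('disc',P(438,84,19),loc(P(438,84,19)))
print('ridges',loc(P(425,147,18)),loc(P(459,144,18)))
print('bar tab',loc(P(260,95,19)))
print('rail edges',loc(P(350,138,18)),loc(P(350,177,18)))
for q in((663,68),(686,290),(646,70),(627,72),(665,290)): print('stoptop',q,loc(P(*q,85)))
# depth based stop top
img,d=load('top0')
pts=[]
for v in range(190,270):
  for u in range(340,375):
    if d[v,u]>0:
      p=pt('top',u,v,d=d[v,u])
      if 80<p[2]<92: pts.append(list(loc(p))+[p[2]])
pts=np.array(pts);print(len(pts),pts.min(0),pts.max(0),pts.mean(0))
np.savez('rail.npz',M=M,ax=ax,nx=nx)
# side ends
f2=lambda x,y:((x+.5)/4-.5+210,(y+.5)/4-.5+165)
S=lambda x,y,z:pt('side',*f2(x,y),z=z)
print('side disc',loc(S(369,258,19)),'stop corners',loc(S(240,358,85)),loc(S(482,284,85)))
# jar top, coaster
print('jar',pt('top',121,210,z=170),'coaster',pt('top',437,236,z=8))
```

```text
caps [579.49729846 212.80596743  30.        ] [ 606.56930158 -211.88810602   30.        ] 425.5560472778597
yaw 3.6473683121242395 mid [5.93033300e+02 4.58930708e-01] edge dir 3.5171194781245045
disc [634.19809869 -26.27466211  19.        ] (39.4, -29.3)
ridges (1.8, -18.9) (2.2, -39.2)
bar tab (39.7, 77.7)
rail edges (10.2, 25.5) (-13.4, 26.9)
stoptop (663, 68) (26.1, -153.6)
stoptop (686, 290) (-98.9, -154.2)
stoptop (646, 70) (25.6, -143.9)
stoptop (627, 72) (25.2, -133.2)
stoptop (665, 290) (-98.2, -142.7)
562 [ -97.6       -155.3         80.0961775] [  26.7        -134.5          90.33144047] [ -36.136121   -144.54430605   84.49587225]
side disc (40.8, -28.2) stop corners (-96.1, -148.5) (26.2, -151.3)
jar [586.32580645 324.75088277 170.        ] coaster [ 556.18349267 -337.20419815    8.        ]
```

```bash
cat >> h.py <<'E'
from scipy.spatial.transform import Rotation as Ro
def railw(x,y,z):
    r=np.load('rail.npz'); p=r['M']+r['nx']*x+r['ax']*y; return np.array([*p,z])
def toloc(p):
    r=np.load('rail.npz'); q=np.array(p[:2])-r['M']; return q@r['nx'],q@r['ax'],p[2]
def move(target,Rt=None):
    s=env.state(); R0=Ro.from_euler('xyz',s['ee_rot'],degrees=True)
    t=R0.inv().apply(np.array(target)-s['ee_pos'])/100
    w=np.zeros(3) if Rt is None else (R0.inv()*Rt).as_rotvec()/(2*np.pi)
    return t,w
E
python3 - <<'E'
from h import *
s=env.state();R0=Ro.from_euler('xyz',s['ee_rot'],degrees=True);print(R0.as_matrix().round(3))
r=np.load('rail.npz');ax=np.array([*r['ax'],0]);nx=np.array([*r['nx'],0]);dn=np.array([0,0,-1.])
for sg in(1,-1):
    y=sg*ax;Rt=Ro.from_matrix(np.c_[dn,y,np.cross(dn,y)])
    tg=railw(-40,-192,190);print(sg,tg,move(tg,Rt), Rt.as_euler('xyz',degrees=True))
E
```

```text
[[-0.001 -0.923  0.386]
 [-0.001  0.386  0.923]
 [-1.     0.    -0.002]]
1 [ 565.32851609 -193.69679274  190.        ] (array([ 0.24038949, -5.96297031, -5.35294057]), array([ 1.76879010e-01, -2.32453157e-04,  1.41350828e-04])) [-3.64736831 90.          0.        ]
-1 [ 565.32851609 -193.69679274  190.        ] (array([ 0.24038949, -5.96297031, -5.35294057]), array([-3.23120868e-01, -1.60340768e-04, -2.63682345e-04])) [176.35263169  90.           0.        ]<sys>:0: UserWarning: Gimbal lock detected. Setting third angle to zero since it is not possible to uniquely determine all angles.
```

>>> send_rows:
  commands:
    - [[0, -0.25, -0.22, 0, 0, 0], [0, -0.5, -0.45, 0, 0, 0], [0, -0.75, -0.67, 0, 0, 0], [0, -0.99, -0.89, 0, 0, 0]]
  jaw: 1
  force: 20

```text
time_s: 0.6
ee_pos: [278.9, 409.0, 213.6]
ee_rot: [173.5, 90.0, -119.1]
force: [0.6, 0.2, 0.4]
gripper_width: 54.0
```

>>> send_rows:
  commands:
    - [[0, -0.25, -0.22, 0, 0, 0], [0, -0.5, -0.45, 0, 0, 0], [0, -0.75, -0.67, 0, 0, 0], [0, -0.99, -0.89, 0, 0, 0]]

```text
time_s: 1.1
ee_pos: [335.9, 288.8, 213.7]
ee_rot: [154.3, 90.0, -138.4]
force: [0.6, -0.2, -0.0]
gripper_width: 13.8
```

>>> send_rows:
  commands:
    - [[0, -0.25, -0.22, 0, 0, 0], [0, -0.5, -0.45, 0, 0, 0], [0, -0.75, -0.67, 0, 0, 0], [0, -0.99, -0.89, 0, 0, 0]]

```text
time_s: 1.6
ee_pos: [392.9, 168.6, 213.7]
ee_rot: [127.1, 90.0, -165.6]
force: [0.2, 0.3, 0.1]
gripper_width: 0.9
```

>>> send_rows:
  commands:
    - [[0, -0.25, -0.22, 0, 0, 0], [0, -0.5, -0.45, 0, 0, 0], [0, -0.75, -0.67, 0, 0, 0], [0, -0.99, -0.89, 0, 0, 0]]

```text
time_s: 2.1
ee_pos: [450.0, 48.3, 213.7]
ee_rot: [98.3, 90.0, 165.6]
force: [-0.6, 0.8, 0.8]
gripper_width: 0.3
```

>>> send_rows:
  commands:
    - [[0, -0.25, -0.22, 0, 0, 0], [0, -0.5, -0.45, 0, 0, 0], [0, -0.75, -0.67, 0, 0, 0], [0, -0.99, -0.89, 0, 0, 0]]

```text
time_s: 2.6
ee_pos: [507.0, -71.9, 213.5]
ee_rot: [90.3, 90.0, 157.6]
force: [0.5, 0.2, -0.1]
gripper_width: 0.5
```

>>> send_rows:
  commands:
    - [[0, -0.25, -0.22, 0.03, 0, 0], [0, -0.5, -0.45, 0.06, 0, 0], [0, -0.75, -0.67, 0.09, 0, 0], [0, -0.99, -0.89, 0.115, 0, 0], [0, -0.99, -0.89, 0.145, 0, 0], [0, -0.99, -0.89, 0.177, 0, 0], [0, -0.99, -0.89, 0.177, 0, 0], [0, -0.99, -0.89, 0.177, 0, 0]]

```text
time_s: 3.6
ee_pos: [563.8, -191.0, 213.7]
ee_rot: [148.5, 90.0, 152.3]
force: [-0.1, -0.6, -0.7]
gripper_width: 0.4
```

Run:
```python
from h import *
s=env.state();R0=Ro.from_euler('xyz',s['ee_rot'],degrees=True);print(R0.as_matrix().round(3), toloc(s['ee_pos']),s['qpos'])
print(move(railw(-40,-192,42)))
```

```text
[[-0.    -0.065  0.998]
 [ 0.     0.998  0.065]
 [-1.     0.    -0.   ]] (np.float64(-41.40235108839463), np.float64(-189.24327118556508), np.float64(213.72364526437187)) [-1.98285921e+01  2.01665921e+01  8.68942762e+01  3.69466128e-03
  7.29646577e+01 -2.35821771e+01]
(array([ 1.71722444, -0.02799606,  0.01463171]), array([0., 0., 0.]))
```

>>> send_rows:
  commands:
    - [[0.25, -0.03, 0.01, 0, 0, 0], [0.5, -0.03, 0.01, 0, 0, 0], [0.75, -0.03, 0.01, 0, 0, 0], [1, -0.03, 0.01, 0, 0, 0], [1, -0.03, 0.01, 0, 0, 0]]

```text
time_s: 4.22
ee_pos: [563.7, -193.5, 112.1]
ee_rot: [155.4, 89.7, 159.1]
force: [0.8, 0.1, 0.8]
gripper_width: 0.4
```

>>> send_rows:
  commands:
    - [[0.2, 0, 0, 0, 0, 0], [0.4, 0, 0, 0, 0, 0], [0.6, 0, 0, 0, 0, 0], [0.71, 0, 0, 0, 0, 0], [0.71, 0, 0, 0, 0, 0], [0.71, 0, 0, 0, 0, 0]]

```text
time_s: 4.97
ee_pos: [565.9, -194.4, 44.0]
ee_rot: [-20.8, 89.9, -17.1]
force: [0.7, -0.6, -0.3]
gripper_width: 0.4
```

Run:
```python
from h import *
s=env.state();print(toloc(s['ee_pos']),s['force'])
a,d=env.grab_frame('side'); cv2.imwrite('pics/side1.png',a[:,:,::-1])
```

```text
(np.float64(-39.50487303407889), np.float64(-192.69658225884723), np.float64(43.95935120104773)) [ 0.66034545 -0.61409655 -0.26521411]
```

View pics/side1.png

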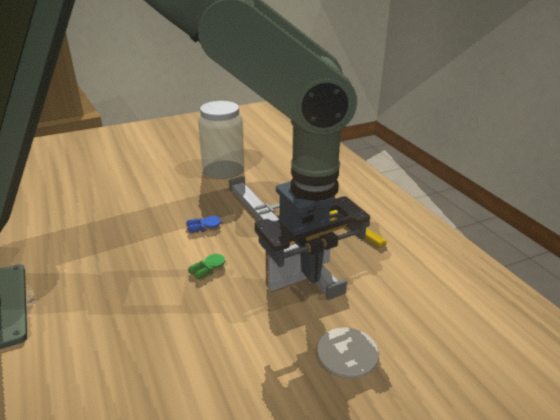

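The fingers, shut, are behind the stop's aluminium face near (312,262), clear of the rail cap. Now the slow push, stopping short of the ridge.

>>> send_rows:
  commands:
    - [[0, 0.05, 0, 0, 0, 0], [0, 0.1, 0, 0, 0, 0], [0, 0.15, 0, 0, 0, 0], [0, 0.18, 0, 0, 0, 0], [0, 0.21, 0, 0, 0, 0], [0, 0.24, 0, 0, 0, 0], [0, 0.27, 0, 0, 0, 0], [0, 0.3, 0, 0, 0, 0], [0, 0.32, 0, 0, 0, 0], [0, 0.32, 0, 0, 0, 0]]

```text
time_s: 6.28
ee_pos: [563.1, -161.8, 42.9]
ee_rot: [86.7, 90.0, 90.3]
force: [0.7, 0.6, -0.1]
gripper_width: 0.6
```

>>> send_rows:
  commands:
    - [[0, 0.04, 0, 0, 0, 0], [0, 0.08, 0, 0, 0, 0], [0, 0.12, 0, 0, 0, 0], [0, 0.16, 0, 0, 0, 0], [0, 0.2, 0, 0, 0, 0], [0, 0.24, 0, 0, 0, 0], [0, 0.28, 0, 0, 0, 0], [0, 0.32, 0, 0, 0, 0], [0, 0.36, 0, 0, 0, 0], [0, 0.4, 0, 0, 0, 0], [0, 0.44, 0, 0, 0, 0], [0, 0.48, 0, 0, 0, 0], [0, 0.52, 0, 0, 0, 0], [0, 0.56, 0, 0, 0, 0], [0, 0.6, 0, 0, 0, 0], [0, 0.64, 0, 0, 0, 0], [0, 0.66, 0, 0, 0, 0], [0, 0.66, 0, 0, 0, 0]]

```text
time_s: 8.52
ee_pos: [559.1, -96.0, 43.0]
ee_rot: [34.0, 90.0, 37.6]
force: [0.0, 0.4, -0.2]
gripper_width: 0.4
```

```bash
cat > look.py <<'E'
import sys
from h import *
n=sys.argv[1]
s=env.state();print([round(float(x),1) for x in toloc(s['ee_pos'])],s['force'].round(1),s['time_s'])
a,d=env.grab_frame('top'); cv2.imwrite(f'pics/{n}.png',a[:,:,::-1])
P=[]
for v in range(185,275):
  for u in range(240,380):
    if d[v,u]>0:
      p=pt('top',u,v,d=d[v,u]); q=toloc(p)
      if 78<p[2]<90 and (-103<q[0]<-65 or 0<q[0]<30): P.append(q)
P=np.array(P)
if len(P):
  print(len(P),np.percentile(P,[2,50,98],axis=0).round(1).tolist())
cv2.imwrite(f'pics/{n}c.png',cv2.resize(a[180:275,185:395,::-1],None,fx=3.8,fy=3.8,interpolation=cv2.INTER_CUBIC))
E
python3 look.py t2
```

```text
[-40.0, -94.1, 43.0] [ 0.   0.4 -0.2] 8.525Traceback (most recent call last):
  File "look.py", line 10, in <module>
    p=pt('top',u,v,d=d[v,u]); q=toloc(p)
  File "h.py", line 6, in pt
    c=env.get_calibration(cam);K=np.array(c['mtx']);T=np.array(c['camera_from_world'])
ValueError: time passes only in moves, steps and waits
```

```bash
sed -i 's/env.get_calibration(cam)/cal(cam)/' h.py
cat >> h.py <<'E'
_c={}
def cal(n):
    if n not in _c:_c[n]=env.get_calibration(n)
    return _c[n]
E
python3 look.py t3
```

```text
[-39.9, -94.2, 43.0] [-0.3 -0.2  0.2] 8.575
```

View pics/t3c.png

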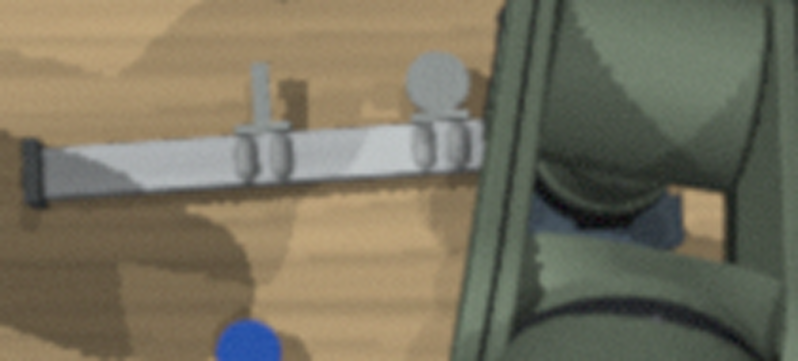

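The arm hides the stop from above (crop centre is all arm), so I'll use the side camera.

```bash
cat > looks.py <<'E'
import sys
from h import *
n=sys.argv[1]
s=env.state();print([round(float(x),1) for x in toloc(s['ee_pos'])],s['force'].round(1),s['time_s'])
a,d=env.grab_frame('side'); cv2.imwrite(f'pics/{n}.png',cv2.resize(a[165:310,210:370,::-1],None,fx=4,fy=4,interpolation=cv2.INTER_CUBIC)); np.save(f'pics/{n}.npy',d)
E
python3 looks.py s3
```

```text
[-39.9, -94.3, 43.0] [ 0.8 -0.5 -0.2] 8.625
```

View pics/s3.png

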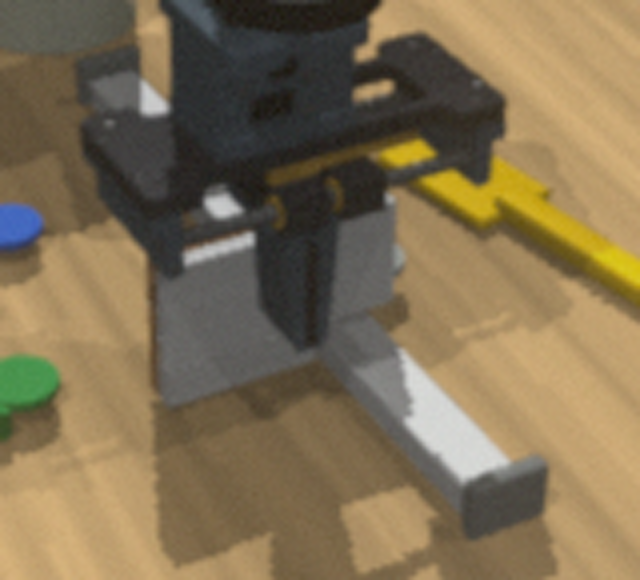

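Run:
```python
from h import *
f2=lambda x,y:((x+.5)/4-.5+210,(y+.5)/4-.5+165)
S=lambda x,y,z:toloc(pt('side',*f2(x,y),z=z))
print(S(243,500,5),S(167,405,5))
```

```text
(np.float64(-95.83868931158308), np.float64(-149.63803460566203), np.float64(5.0)) (np.float64(-97.11130219034412), np.float64(-72.33896827801256), np.float64(5.0))
```

>>> send_rows:
  commands:
    - [[0, 0.03, 0, 0, 0, 0], [0, 0.06, 0, 0, 0, 0], [0, 0.09, 0, 0, 0, 0], [0, 0.12, 0, 0, 0, 0], [0, 0.14, 0, 0, 0, 0], [0, 0.16, 0, 0, 0, 0], [0, 0.16, 0, 0, 0, 0]]

```text
time_s: 9.55
ee_pos: [557.7, -80.0, 42.9]
ee_rot: [139.2, 90.0, 142.8]
force: [1.0, -0.6, 0.9]
gripper_width: 0.4
```

>>> send_rows:
  commands:
    - [[0, 0.01, 0, 0, 0, 0], [0, 0.02, 0, 0, 0, 0], [0, 0.03, 0, 0, 0, 0], [0, 0.04, 0, 0, 0, 0], [0, 0.05, 0, 0, 0, 0]]

```text
time_s: 10.18
ee_pos: [557.4, -76.6, 42.9]
ee_rot: [-100.5, 89.9, -96.9]
force: [-1.1, -8.0, 0.8]
gripper_width: 0.5
```

>>> send_rows:
  commands:
    - [[0, 0.01, 0, 0, 0, 0], [0, 0.02, 0, 0, 0, 0], [0, 0.02, 0, 0, 0, 0]]

```text
time_s: 10.55
ee_pos: [557.3, -74.2, 42.9]
ee_rot: [-112.8, 89.9, -109.1]
force: [-0.8, -4.4, 0.3]
gripper_width: 0.5
```

>>> send_rows:
  commands:
    - [[0, 0.01, 0, 0, 0, 0], [0, 0.02, 0, 0, 0, 0], [0, 0.02, 0, 0, 0, 0]]

```text
time_s: 10.92
ee_pos: [557.0, -71.5, 42.9]
ee_rot: [-169.6, 90.0, -166.0]
force: [-1.0, -4.5, 0.2]
gripper_width: 0.8
```

>>> send_rows:
  commands:
    - [[0, 0.01, 0, 0, 0, 0], [0, 0.015, 0, 0, 0, 0], [0, 0.015, 0, 0, 0, 0]]

```text
time_s: 11.3
ee_pos: [557.4, -69.4, 42.9]
ee_rot: [67.3, 90.0, 70.8]
force: [-1.0, -1.5, -0.9]
gripper_width: 0.3
```

>>> send_rows:
  commands:
    - [[0, 0.01, 0, 0, 0, 0], [0, 0.01, 0, 0, 0, 0]]

```text
time_s: 11.55
ee_pos: [557.5, -68.3, 43.0]
ee_rot: [48.8, 89.9, 52.4]
force: [-0.4, -0.1, 0.2]
gripper_width: 0.4
```

>>> send_rows:
  commands:
    - [[0, 0.01, 0, 0, 0, 0], [0, 0.01, 0, 0, 0, 0]]

```text
time_s: 11.8
ee_pos: [557.4, -67.4, 43.0]
ee_rot: [52.8, 89.9, 56.4]
force: [0.3, -0.2, -0.2]
gripper_width: 0.5
```

The force rose to 8 N and fell to about 0, so the stop has sprung off the first ridge. I'll check its position.

```bash
python3 looks.py s4
```

```text
[-39.9, -65.5, 43.0] [ 0.3 -0.2 -0.2] 11.8
```

View pics/s4.png

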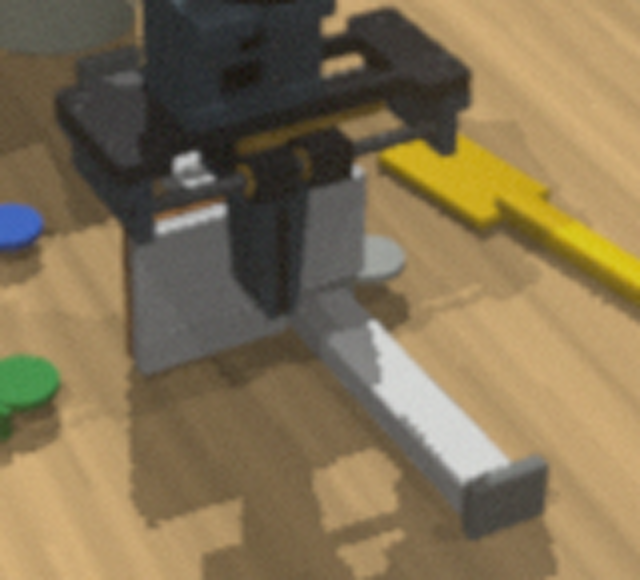

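Run:
```python
from h import *
f2=lambda x,y:((x+.5)/4-.5+210,(y+.5)/4-.5+165)
S=lambda x,y,z:toloc(pt('side',*f2(x,y),z=z))
print(S(143,376,5)[1]+149.6-144)
```

```text
-40.95639043580282
```

>>> send_rows:
  commands:
    - [[0, -0.05, 0, 0, 0, 0], [0, -0.15, 0, 0, 0, 0], [0, -0.3, 0, 0, 0, 0], [0, -0.5, 0, 0, 0, 0], [0, -0.75, 0, 0, 0, 0], [0, -1, 0, 0, 0, 0], [0, -1, 0, 0, 0, 0]]

```text
time_s: 12.72
ee_pos: [563.5, -170.2, 42.9]
ee_rot: [-30.3, 90.0, -26.8]
force: [-0.3, -0.1, -0.9]
gripper_width: 0.3
```

>>> send_rows:
  commands:
    - [[-0.3, 0, 0, 0, 0, 0], [-0.6, 0, 0, 0, 0, 0], [-0.8, -0.3, 0, 0, 0, 0], [-1, -0.6, 0, 0, 0, 0], [-1, -1, 0, 0, 0, 0], [-1, -1, 0, 0, 0, 0]]

```text
time_s: 13.48
ee_pos: [569.6, -269.6, 142.9]
ee_rot: [-43.7, 90.0, -40.3]
force: [-0.8, -0.1, -0.7]
gripper_width: 0.5
```

```bash
python3 look.py t5; python3 looks.py s5
```

```text
[-40.6, -268.0, 142.9] [-0.8 -0.1 -0.7] 13.475
274 [[-97.3, -47.8, 81.0], [-68.5, -38.0, 84.3], [26.4, -28.7, 88.0]]
[-40.8, -266.4, 142.6] [-0.2 -0.3  0.7] 13.525
```

View pics/t5c.png

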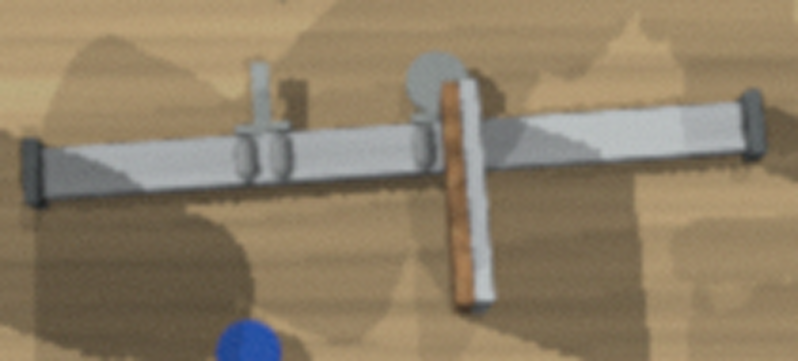

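View pics/s5.png

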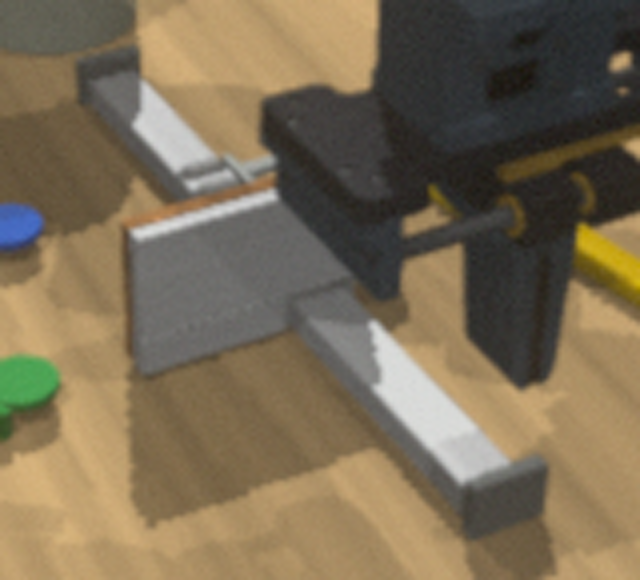

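Both views show the stop at about y = -38 to -40 in the rail frame. It is resting on the crest of the first ridge and is not seated yet: in the top crop the stop is at x=465, to the right of the clip centre (442). So I'll go back the same way and push on gently.

>>> send_rows:
  commands:
    - [[0, 0.4, 0, 0, 0, 0], [0.2, 0.8, 0, 0, 0, 0], [0.5, 1, 0, 0, 0, 0], [0.8, 1, 0, 0, 0, 0], [1, 1, 0, 0, 0, 0], [1, 1, 0, 0, 0, 0]]

```text
time_s: 14.32
ee_pos: [561.8, -165.9, 41.4]
ee_rot: [153.3, 89.7, 157.0]
force: [0.5, -0.3, -0.1]
gripper_width: 0.4
```

>>> send_rows:
  commands:
    - [[0, 0.2, 0, 0, 0, 0], [0, 0.4, 0, 0, 0, 0], [0, 0.6, 0, 0, 0, 0], [0, 0.75, 0, 0, 0, 0], [0, 0.85, 0, 0, 0, 0], [0, 0.9, 0, 0, 0, 0], [0, 0.93, 0, 0, 0, 0], [0, 0.95, 0, 0, 0, 0], [0, 0.97, 0, 0, 0, 0], [0, 0.98, 0, 0, 0, 0], [0, 0.99, 0, 0, 0, 0], [0, 0.99, 0, 0, 0, 0]]

```text
time_s: 15.82
ee_pos: [557.2, -68.9, 43.0]
ee_rot: [24.7, 90.0, 28.3]
force: [-0.5, 0.6, 0.1]
gripper_width: 0.6
```

>>> send_rows:
  commands:
    - [[0, 0.01, 0, 0, 0, 0], [0, 0.01, 0, 0, 0, 0]]

```text
time_s: 16.08
ee_pos: [557.1, -67.8, 42.9]
ee_rot: [76.7, 90.0, 80.3]
force: [0.1, -1.2, 0.4]
gripper_width: 0.3
```

>>> send_rows:
  commands:
    - [[0, 0.01, 0, 0, 0, 0], [0, 0.01, 0, 0, 0, 0]]

```text
time_s: 16.32
ee_pos: [557.1, -66.8, 43.0]
ee_rot: [65.8, 90.0, 69.4]
force: [0.7, -0.6, -0.5]
gripper_width: 0.4
```

>>> send_rows:
  commands:
    - [[0, 0.01, 0, 0, 0, 0], [0, 0.01, 0, 0, 0, 0]]

```text
time_s: 16.58
ee_pos: [557.0, -65.7, 42.9]
ee_rot: [84.3, 90.0, 87.9]
force: [0.5, -0.2, 0.1]
gripper_width: 0.1
```

```bash
python3 looks.py s6
```

```text
[-40.2, -63.8, 42.9] [ 0.5 -0.2  0.1] 16.575
```

View pics/s6.png

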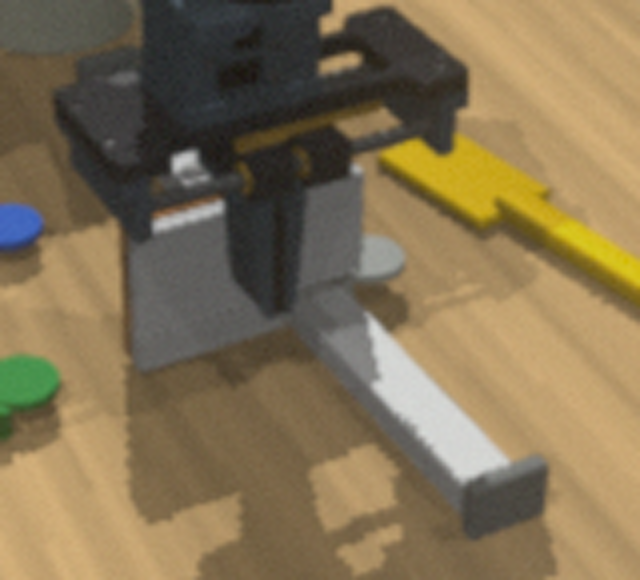

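It is still on the crest, with the face's lower-left corner at (140,371). I'll continue in 1 mm steps.

>>> send_rows:
  commands:
    - [[0, 0.01, 0, 0, 0, 0], [0, 0.01, 0, 0, 0, 0]]

```text
time_s: 16.88
ee_pos: [556.9, -64.8, 42.9]
ee_rot: [85.1, 90.0, 88.7]
force: [1.3, -0.3, 0.1]
gripper_width: 0.6
```

>>> send_rows:
  commands:
    - [[0, 0.01, 0, 0, 0, 0], [0, 0.01, 0, 0, 0, 0]]

```text
time_s: 17.12
ee_pos: [556.9, -63.8, 42.9]
ee_rot: [71.4, 90.0, 75.0]
force: [-0.2, -0.2, -0.3]
gripper_width: 0.6
```

```bash
python3 looks.py s7
```

```text
[-40.2, -61.8, 42.9] [-0.2 -0.2 -0.3] 17.125
```

View pics/s7.png

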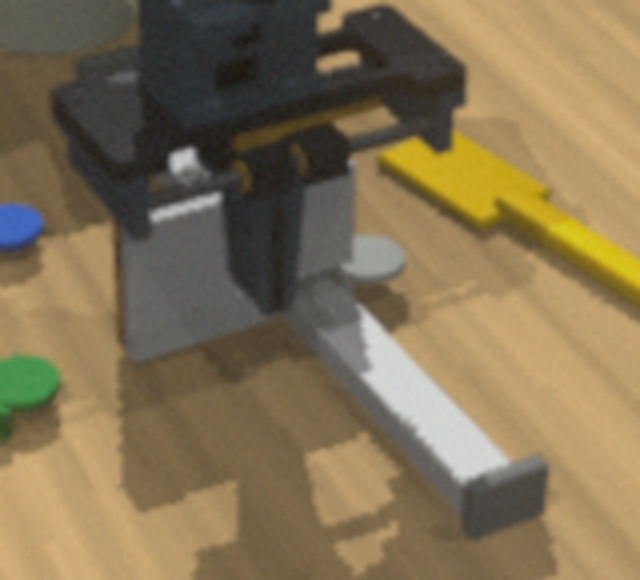

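The stop has sprung ahead: its lower-left corner jumped to (132,362), the disc is more exposed, and the force is about 0. I'll retract and verify.

>>> send_rows:
  commands:
    - [[0, -0.05, 0, 0, 0, 0], [0, -0.15, 0, 0, 0, 0], [0, -0.3, 0, 0, 0, 0], [0, -0.5, 0, 0, 0, 0], [0, -0.75, 0, 0, 0, 0], [0, -1, 0, 0, 0, 0], [0, -1, 0, 0, 0, 0]]

```text
time_s: 18.05
ee_pos: [563.3, -166.2, 42.9]
ee_rot: [-32.9, 90.0, -29.5]
force: [0.4, 0.3, 0.2]
gripper_width: 0.5
```

>>> send_rows:
  commands:
    - [[-0.3, 0, 0, 0, 0, 0], [-0.6, 0, 0, 0, 0, 0], [-0.8, -0.3, 0, 0, 0, 0], [-1, -0.6, 0, 0, 0, 0], [-1, -1, 0, 0, 0, 0], [-1, -1, 0, 0, 0, 0]]

```text
time_s: 18.8
ee_pos: [569.4, -265.6, 143.0]
ee_rot: [-37.9, 90.0, -34.4]
force: [0.1, 0.7, -0.0]
gripper_width: 0.8
```

```bash
python3 look.py t8; python3 looks.py s8
python3 - <<'E'
from h import *
d=np.load('pics/s8.npy')
E
```

```text
[-40.5, -264.0, 143.0] [ 0.1  0.7 -0. ] 18.8
273 [[-96.7, -37.2, 80.6], [-68.2, -27.9, 84.4], [24.9, -18.0, 88.0]]
[-40.8, -262.4, 142.6] [-0.1 -0.4 -0.5] 18.85
```

View pics/t8c.png

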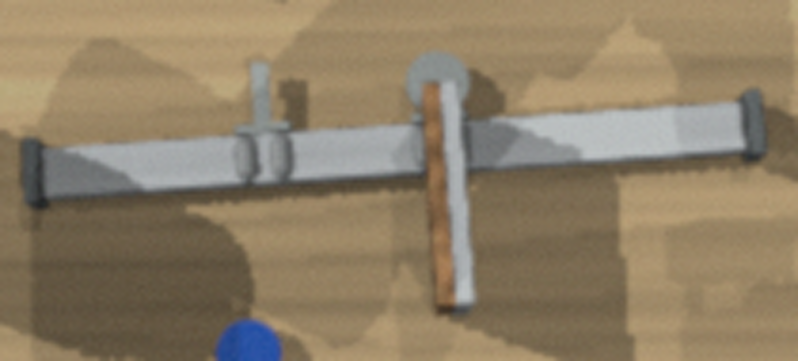

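View pics/s8.png

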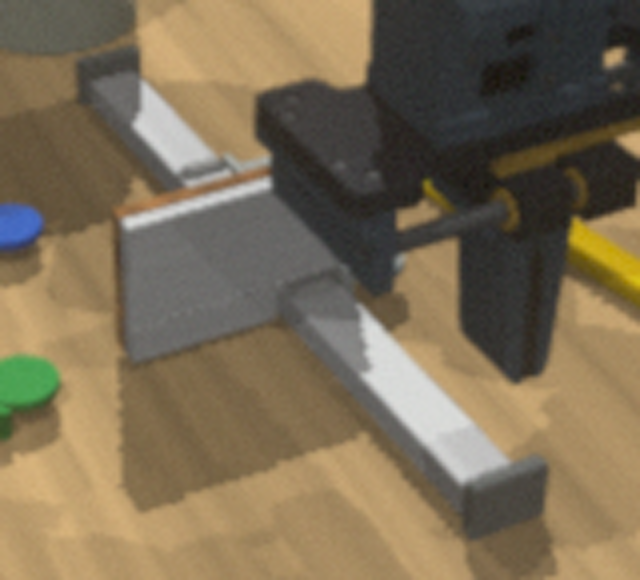

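View pics/t8.png

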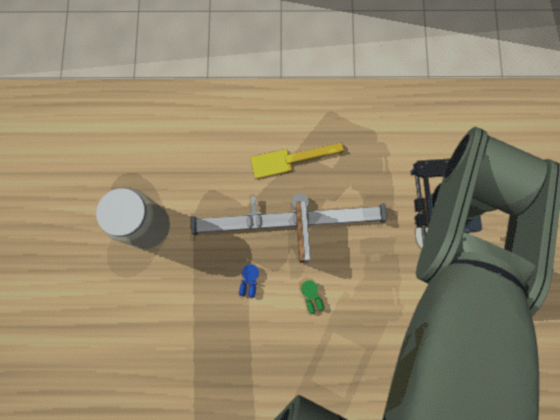

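Run:
```python
from h import *
f2=lambda x,y:((x+.5)/4-.5+210,(y+.5)/4-.5+165)
S=lambda x,y,z:toloc(pt('side',*f2(x,y),z=z))
print('side travel',S(132,362,5)[1]-S(243,500,5)[1], S(122,228,85)[1]-S(240,358,85)[1])
f=lambda x,y:((x+.5)/3.8-.5+185,(y+.5)/3.8-.5+180)
P=lambda x,y,z:toloc(pt('top',*f(x,y),z=z))
for z,A,B in((85,(663,68),(686,290)),(85,(455,82),(473,304))): print(P(*A,z),P(*B,z))
# stop foot bottom at rail level z~25? aluminium face bottom corner
a=cv2.imread('pics/top0.png');b=cv2.imread('pics/t8.png')
c=np.vstack([cv2.resize(x[185:262,280:325],None,fx=7,fy=7,interpolation=cv2.INTER_CUBIC)[None] for x in(a,b)])
cv2.imwrite('pics/cmp.png',np.hstack([c[0],c[1]]))
```

```text
side travel 115.7622962321864 115.39603237860095
(np.float64(26.14392289708382), np.float64(-153.55864418262618), np.float64(85.0)) (np.float64(-98.91999665221834), np.float64(-154.21020784467515), np.float64(85.0))
(np.float64(25.86540053171625), np.float64(-36.29750868212202), np.float64(85.0)) (np.float64(-98.88115361884313), np.float64(-37.080192110500285), np.float64(85.0))
```

View pics/cmp.png

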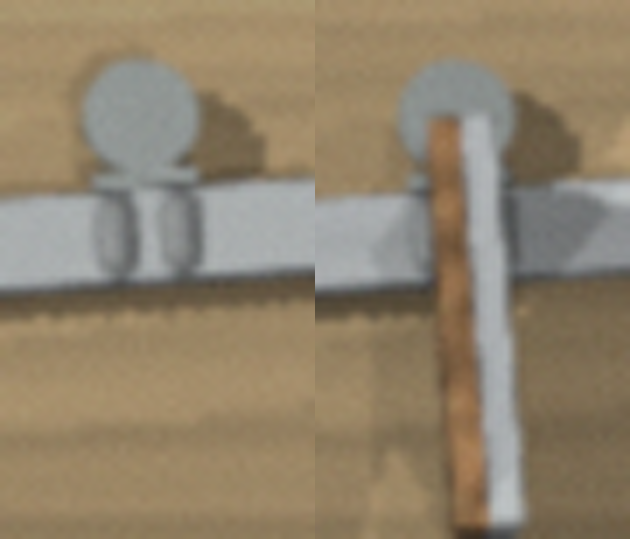

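The stop's travel is 115.4–117 mm across the two views. About 115 mm was needed, so it agrees within the 2 mm calibration. It moved the last ~8 mm by itself, and the jar, coaster area and scraper look unmoved. Handing in.

Run:
```python
from h import *
print(env.state()['force'], env.job_done())
```

```text
the job is handed in; nothing more can be done
[ 0.35531463 -0.65520629 -0.10846944] None
```

I pushed the stop with shut fingertips, without pinching it, along the rail into the round-tab clip, which was the first one it met. The bar clip was never touched. I then took the hand away, about 230 mm back and 100 mm up, and handed the job in at about 19 s.

- **One correction:** the first time the force dipped (8 N to 0), I took it for the click. The check pictures showed the stop still on the ridge crest, about 10 mm short. I went back and pushed on in 1 mm steps until it sprang ahead by itself.
- **Stop position:** along the rail, the top camera puts the stop at about -27.5 mm and the clip at about -29.2 mm. The side camera gives 115.5 mm of travel, where about 115 mm was needed. The two views disagree by 1 to 2 mm, which is within the calibration. It was not tested by pushing on it again.
- **Other things:** the jar and scraper looked unmoved by eye in the last full top view. The coaster was hidden by the arm there; it was in place earlier in the side view, and the forces stayed near zero as I backed away. The last force reading was near zero.

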